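Open the clamshell test jig and tip the spacer block into its nest

ROBOT

A 7-joint arm with a two-finger parallel gripper is mounted at the origin on a cart in front of the work surface, level with it; the furniture and walls round the work are solid. World frame = base frame: x ahead of the robot, y to its left, z up, the work surface at z = 0. Lengths are in m, angles in rad, forces in N, time in s.
With the tool pointing down it reaches from about 0.425 to 0.825 m from the base axis. Payload 3.6 kg.
Tool frame: the origin (TCP) lies between the finger pads; the fingertips stand 22 mm ahead of it and the grasp point (between the pads) lies 3 mm ahead of it (robot.tips_ahead is the distance from the TCP to the fingertips, in m); z points along the fingers, y is the line along which they close (so a half turn about z gives the same grasp; the last joint's range is limited). The gripper opens to 85 mm and grips with 20 to 120 N. Pads are 22 mm wide; open, the fingers measure 114 mm over their backs; the gripper's body (76 mm by 85 mm) begins 54 mm behind the grasp point. The pads swing forward as they close: fully open they stand 13 mm farther back than shut.
Start: joints at [-1.175, 0.615, -0.013, 1.423, 0.008, 1.103, -0.04], TCP at [0.267, 0.593, 0.253] pointing down, gripper open.
Joint ranges: [-3.12, 3.12], [-0.3, 2.06], [-1.34, 1.32], [0.26, 2.42], [-1.36, 4.5], [0.01, 1.98], [-2.84, 2.84]. Speed limits (rad/s): [2.79, 2.79, 3.14, 3.14, 3.14, 3.14, 3.14].

INTERFACE

Orientations are given as [roll, pitch, yaw] about the fixed x, y, z axes, in that order (R = Rz(yaw) Ry(pitch) Rx(roll)).
In Python, from plant import robot, grab_frame, hand_in, finder gives the robot as it stands. Calls block until the motion is done:
- robot.reach(position, orientation): joint-space move of the TCP to a pose.
- robot.move_linear(position, feed=0.15, rotation=None): straight line of the TCP; rotation=None keeps the orientation; feed is the mean speed in m/s.
- robot.goto_joints(angles): joint-space move.
- robot.gripper_open() and robot.clamp(grasp_force=None): open the fingers fully, or close them until they stop; grasp_force is the grip in N (None keeps the last).
- robot.hold(seconds).
- robot.solve_ik(position, orientation): joint angles nearest the present ones, or None.
- robot.observe(): the state.
- grab_frame(name): name is "scene" or "top" or "wrist"; returns a dict with "color" (384x512x3 uint8, red, green, blue), "range_z" (384x512 float32, m along the optical axis (not along the pixel's ray), 0 where there is no reading), "vfov" (degrees; the focal length in pixels is half the picture's height over the tangent of half this angle, whatever the lens; pixels are square), "cx", "cy" (the principal point, pixels), "camera_from_world" (4x4, takes a point from world to camera coordinates); the wrist camera has in their place "tool_from_camera" (4x4, takes a point from camera to tool coordinates, whose origin is the TCP and whose axes are the flange's). Camera axes: x right, y down, z forward; pixel columns grow to the right and rows downward; lengths in m; the calibration is good to about 2 mm. A picture is of the moment at which its call begins: read the wrist's pose just before it.
A pose or a line that the arm cannot do raises robot.Unreachable and nothing moves.
- hand_in(): hands the job in; it is judged then, once.
Trained networks look in a picture, given as the dict that the camera call returned (one of the last four; its "shot" number tells which), for a name from the list of things; names that differ only in an ending like _2 or _b are one class to them, and where a whole thing is asked for, a point or a joint stands for the part that bears it (a point fixed in the world has none). Each returns a list of dicts, best first, with "score" (0 to 1); they miss things now and then, are a little off and sometimes report something else, mostly with a low value. They report only what shows in the picture. A call takes as long as a camera call.
- finder.find_in(thing, picture): "centre" ([x, y, z] in m, in world coordinates, good to about 4 mm: the middle of the surface that is visible of it).
- finder.trace(thing, picture): "pixels" (384x512 bool, what is visible of it).
- finder.tip_of(thing, picture): "centre" ([x, y, z] in m, in world coordinates, good to about 4 mm: a listed point, or the origin of a listed thing).
The state is a dict: "time_s": time; "qpos": joint angles; "qvel": joint speeds; "tau": joint torques, N m; "ee_pos": TCP position; "ee_rot": TCP orientation; "ft_force": force on the tool from outside, world axes, zero at the start; "wrist_torque": the same for the moment, N m; "width": finger opening in m; "finger_force": force on a finger pad.
Only numpy, scipy, OpenCV 4.12 (cv2) and the standard library are available. Lean on these libraries where they do the work, as an engineer would, in place of code of your own. Each camera call takes 0.05 s, during which the arm holds its last target. There are 200 camera calls.

TASK

Load the test jig: press the release button under the little hood on its sloping console so that the lid springs fully open, then push over the tall spacer block that stands on the ledge beside the nest, so that it tips across the sill and ends up lying flat in the nest between its walls. Leave the lid fully open and do not disturb the small things standing round the jig.

Things in the scene. Friction and masses are not known exactly. Their poses are not given: they have to be found in the camera images.
- jig: the test jig, fixed to the bench: grey base 185 x 145 x 30 mm, a sloping console at its front (the jig's -x, which looks to the robot's right or half towards it), behind it the nest under a lid hinged at the rear (+x), and a loading ledge at its left (+y) end. Origin on the bench under the base (base: x = -101 to 84, y = -89 to 56 mm); z up; nest and ledge run along y
- nest_center (a point): point on the nest's floor in the middle of the nest (jig x = 30, y = -10 mm, 30 mm above the bench); axes as the jig. The nest lies between two aluminium walls along y, 46 mm apart and 24 mm high, with an end wall at jig y = -75 mm; towards the ledge it is open
- sill (a point): middle of the sill's top edge, between ledge and nest (jig x = 30, y = 55 mm, 30 mm above the bench); axes as the jig. The ledge (jig y = 55 to 125 mm) lies at 22 mm, so the 8 mm step up to the nest floor is a stop for the block's foot; the ledge has side guides 14 mm high, 46 mm apart, and its outer (+y) end is open
- hood_edge (a point): middle of the free upper edge of the fixed sheet-metal hood, 75 mm wide, 4 mm thick. It stands square to the 35 degree console face, 24 mm up the slope from the button's axis, 45 mm tall, and so hangs over the button and shuts off a tool that comes straight down; a tool tilted to point along the button's axis clears it
- release_button (a joint): travel of the round black release button (26 mm across, standing 12 mm out of the console face): 0 out, 0.008 m fully in; a spring pushes it out with 2 N at rest and 5.2 N fully in. Pressed 5 mm or more, it draws back the latch and the lid springs open by itself
- button_top (a point): centre of the button's top face, about 61 mm above the bench; its z axis points out of the button (35 degrees from vertical, leaning to the front), so pressing goes along its -z; its y axis is the jig's y
- jig_lid (a joint): angle of the grey lid over the nest, hinged along the rear wall (axis at jig x = 68, 56 mm above the bench): 0 shut and latched, 1.75 rad open at its stop, where a spring holds it, standing to about 135 mm above the bench and leaning to the rear, clear of the nest
- lid_front_edge (a point): middle of the lid's front upper edge, 74 mm from the hinge; the shut lid's top lies 85 mm above the bench and spans jig y = -73 to 55 mm
- spacer_block: plain aluminium block 40 x 40 x 120 mm with small dark bolt holes, 0.2 to 0.45 kg, standing on end on the ledge, 1 to 12 mm short of the sill. Origin at the centre of its foot; z runs up along its length, its top is 142 mm above the bench. It tips past balance once its top has gone about 45 mm towards the nest and then falls over by itself
- block_center (a point): the middle of the spacer block, 60 mm up from its foot
- tape: roll of tape, 56 mm across, 13 mm high, lying near the jig; a bystander; origin under its centre
- white_carton: small white carton 36 x 29 x 38 mm, a bystander; origin under its centre
- jar: small jar 32 mm across, 20 mm high, a bystander; origin under its centre
- u_stand2: small black stand with white bent rods, 72 x 50 x 88 mm, a bystander; origin under its centre
- glass_column (a point): top of a clear glass column (a fixed bystander, 70 mm across, 320 mm tall) that stands on the bench to the left of the jig; it is solid and never moves: keep the arm and gripper clear of it, or pass well above

How it is judged:
By the outcome, as a careful person would: the job done as asked, in the order asked, and still so for the second after the job is handed in, with the robot touching nothing.
It also fails if it takes over 43 s, if anything falls off the work surface, if the arm or the gripper's body presses on something with over 40 N, if the wrist force passes 120 N, or if a joint passes its speed limit or range.

## Working session

There is one attempt and no reset: what is moved stays moved. The work goes in short steps, each a Python script; the robot and the scene stay as the last script left them, time stands still between calls to the robot, and variables do not carry over. Pictures are saved under pics/ and viewed, at most 10 in all, crops included, and the job is handed in when it is done.

```bash
ls; mkdir -p pics
python3 - <<'E'
from plant import robot, grab_frame, finder
import cv2, numpy as np
ims=[]
for n in ("scene","top"):
    f=grab_frame(n); ims.append(f["color"][:,:,::-1])
    print(n,np.linalg.inv(f["camera_from_world"])[:3].round(3).tolist())
    for t in ["button_top","hood_edge","nest_center","sill","lid_front_edge","block_center","spacer_block","jig","tape","white_carton","jar","u_stand2","glass_column"]:
        r=finder.tip_of(t,f)
        print(t,[(np.round(d["centre"],3).tolist(),round(d["score"],2)) for d in r[:2]])
    cv2.imwrite(f"pics/{n}0.png",ims[-1])
o=robot.observe();print(o["time_s"],o["ee_pos"],o["ee_rot"],robot.tips_ahead)
E
```

```text
pics
scene [[0.523, -0.451, 0.723, -0.394], [-0.852, -0.258, 0.455, -0.556], [-0.019, -0.854, -0.519, 0.924]]
button_top [([0.593, -0.102, 0.06], 0.46)]
hood_edge []
nest_center [([0.622, -0.007, 0.029], 0.96)]
sill [([0.557, 0.005, 0.029], 0.59)]
lid_front_edge [([0.604, -0.039, 0.081], 0.7)]
block_center [([0.533, 0.011, 0.08], 0.73)]
spacer_block [([0.525, 0.008, 0.023], 0.93)]
jig [([0.602, -0.033, -0.001], 0.72), ([0.531, 0.006, 0.021], 0.19)]
tape [([0.448, -0.072, -0.0], 0.59)]
white_carton [([0.658, -0.197, -0.0], 0.66)]
jar [([0.72, -0.107, 0.002], 0.58)]
u_stand2 [([0.449, 0.39, -0.004], 0.55)]
glass_column [([0.539, 0.239, 0.319], 0.97)]
top [[-0.017, -0.992, 0.122, 0.467], [-1.0, 0.02, 0.02, 0.06], [-0.022, -0.122, -0.992, 1.351]]
button_top [([0.539, 0.238, 0.319], 0.18)]
hood_edge [([0.591, -0.101, 0.101], 0.64)]
nest_center [([0.625, -0.004, 0.028], 0.98)]
sill [([0.554, -0.002, 0.033], 0.75)]
lid_front_edge [([0.606, -0.039, 0.089], 0.71)]
block_center [([0.534, 0.007, 0.08], 0.6)]
spacer_block [([0.447, -0.075, -0.003], 0.69), ([0.532, 0.009, 0.025], 0.58)]
jig [([0.603, -0.035, -0.002], 0.66)]
tape [([0.447, -0.075, -0.004], 0.5)]
white_carton [([0.66, -0.191, 0.004], 0.49)]
jar [([0.726, -0.105, 0.002], 0.58), ([0.607, -0.037, 0.088], 0.22)]
u_stand2 [([0.454, 0.392, -0.001], 0.74)]
glass_column [([0.541, 0.235, 0.321], 0.97), ([0.527, 0.011, 0.024], 0.3)]
1.4 [0.26669856 0.59275959 0.25330542] [-3.14155579e+00 -9.10342703e-06  2.71883052e+00] 0.022
```

View pics/scene0.png

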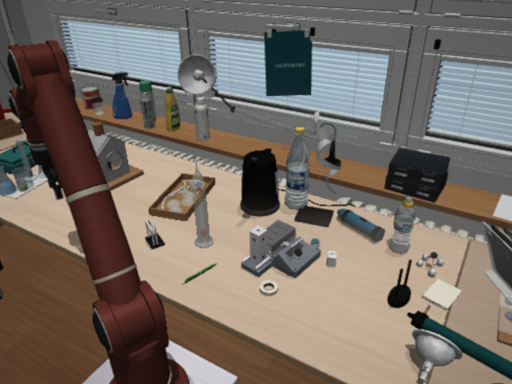

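View pics/top0.png

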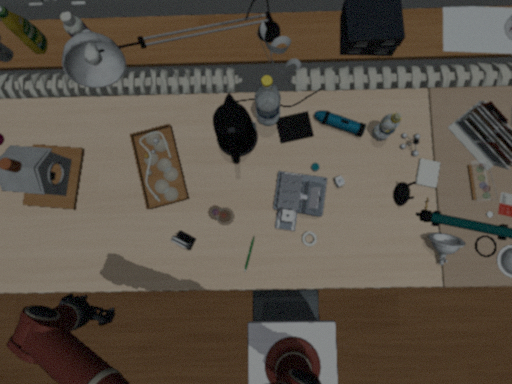

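```bash
cat > h.py <<'E'
import numpy as np
from scipy.spatial.transform import Rotation as R
P={"nest":([30,-10],[(.622,-.007),(.625,-.004)]),"sill":([30,55],[(.557,.005),(.554,-.002)]),
"lid":([0,-9],[(.604,-.039),(.606,-.039)]),"jig":([0,0],[(.602,-.033),(.603,-.035)])}
A=[];B=[]
for j,w in P.values():
    for p in w: A.append(np.array(j)/1000);B.append(p)
A=np.array(A);B=np.array(B);a=A.mean(0);b=B.mean(0)
X=A-a;Y=B-b
yaw=np.arctan2((X[:,0]*Y[:,1]-X[:,1]*Y[:,0]).sum(),(X*Y).sum())
Rj=R.from_euler("z",yaw).as_matrix()
o=np.append(b-Rj[:2,:2]@a,0)
def w(x,y,z): return o+Rj@np.array([x,y,z])/1000
def j(p): return Rj.T@(np.array(p)-o)*1000
s,c=np.sin(np.radians(35)),np.cos(np.radians(35))
n=Rj@np.array([-s,0,c])
def rpy(z,y):
    z=np.array(z,float);y=np.array(y,float);return R.from_matrix(np.c_[np.cross(y,z),y,z]).as_euler("xyz")
E
python3 - <<'E'
from h import *
from plant import robot
print(np.degrees(yaw),o)
for k,p in dict(btn=(.593,-.102,.06),hood=(.591,-.101,.101),blk=(.525,.008,.023),blk2=(.532,.009,.025),bc=(.533,.011,.08),bc2=(.534,.007,.08),lid=(.605,-.039,.085),nest=(.6235,-.0055,.03),sill=(.5555,.0015,.03)).items(): print(k,j(p).round(1))
bt=w(-68,-10,61)
for sg in (1,-1):
    yj=Rj[:,1]*sg
    for d in (.15,.08,.03): print("press",sg,d,(bt+n*d).round(3),robot.solve_ik(bt+n*d,rpy(-n,yj)))
    for p in (w(30,125,200),w(30,120,150),w(30,60,145)): print("push",sg,p.round(3),robot.solve_ik(p,rpy([0,0,-1],Rj[:,0]*sg)))
print(robot.solve_ik([.44*np.cos(1.14),.44*np.sin(1.14),.42],robot.observe()["ee_rot"]))
E
```

```text
78.30022410076195 [ 0.60239626 -0.03576341  0.        ]
btn [-66.8  -4.2  60. ]
hood [-66.2  -2.1 101. ]
blk [27.2 84.7 23. ]
blk2 [29.6 78.  25. ]
bc [31.7 77.4 80. ]
bc2 [28.  75.6 80. ]
lid [-2.6 -3.2 85. ]
nest [ 33.9 -14.5  30. ]
sill [27.  53.5 30. ]
press 1 0.15 [ 0.581 -0.189  0.184] [-0.00948499  1.01736223  1.13254468  1.5761668  -1.23057245  1.75477851
 -1.99597775]
press 1 0.08 [ 0.589 -0.149  0.127] [-0.0795146   1.09799551  1.13188851  1.65426581 -1.32354094  1.70897672
 -1.94970602]
press 1 0.03 [ 0.595 -0.121  0.086] [-0.06416623  1.06119231  0.94034168  1.69349049 -1.30475704  1.51970377
 -1.96629406]
push 1 [0.486 0.019 0.2  ] [-0.11669288  0.43318761  0.04614222  1.95457228 -0.02827455  0.75443786
  1.31239426]
push 1 [0.491 0.018 0.15 ] [-0.0775113   0.51519496 -0.00508593  1.99483623  0.00424424  0.63157129
  1.28123411]
push 1 [0.55  0.006 0.145] [-0.04435832  0.5929802  -0.00905262  1.84115389  0.00778376  0.70749251
  1.30881552]
press -1 0.15 [ 0.581 -0.189  0.184] [ 0.45190795  0.74109926  0.14068283  1.55979781 -0.71740509  1.2034514
  0.75306372]
press -1 0.08 [ 0.589 -0.149  0.127] [ 0.51357784  0.79550273 -0.07010431  1.63333389 -0.65634625  0.99726385
  0.69987688]
press -1 0.03 [ 0.595 -0.121  0.086] [ 0.5010282   0.84730033 -0.12296002  1.6734448  -0.6722155   0.88687716
  0.71117144]
push -1 [0.486 0.019 0.2  ] [-0.58676067  0.52629261  0.75068021  1.96804984 -0.48184534  0.8322079
 -1.34446149]
push -1 [0.491 0.018 0.15 ] [-0.51450545  0.59606609  0.65796971  2.0078356  -0.54854924  0.71862668
 -1.28935744]
push -1 [0.55  0.006 0.145] [-0.4714171   0.68508619  0.68066404  1.85461927 -0.58157413  0.81081636
 -1.26107694]
[-1.17488882  0.14588993 -0.01757246  1.68579947  0.00263276  1.30996275
 -0.0449195 ]
```

Run:
```python
from h import *
from plant import robot, grab_frame, finder
import cv2
q=np.array([-1.175,.146,-.018,1.686,.003,1.31,-.045]); robot.goto_joints(q)
q[0]=0; q[6]=1.3; robot.goto_joints(q)
robot.clamp(40)
robot.reach([.56,-.08,.36],rpy([0,0,-1],Rj[:,0]))
s_=robot.observe(); f=grab_frame("wrist"); T=f["tool_from_camera"]
print(s_["time_s"],s_["ee_pos"],s_["ee_rot"],T.round(3).tolist(),f["vfov"])
cv2.imwrite("pics/w1.png",f["color"][:,:,::-1]); np.savez("w1.npz",d=f["range_z"],c=f["color"],T=T,p=s_["ee_pos"],r=s_["ee_rot"],k=[f["vfov"],f["cx"],f["cy"]])
for t in ["button_top","hood_edge","nest_center","sill","lid_front_edge","block_center","spacer_block","jig","tape","white_carton","jar"]:
    print(t,[(np.round(d["centre"],4).tolist(),round(d["score"],2)) for d in finder.tip_of(t,f)[:2]])
```

```text
5.6333 [ 0.55986511 -0.07956627  0.35976248] [ 3.14101110e+00 -1.28890173e-03  2.93747422e+00] [[0.0, -0.951, -0.31, 0.08], [1.0, -0.0, 0.0, 0.0], [-0.0, -0.31, 0.951, -0.121], [0.0, 0.0, 0.0, 1.0]] 65.48102414157353
button_top [([0.5896, -0.1058, 0.0619], 0.38)]
hood_edge [([0.5929, -0.1057, 0.102], 0.97)]
nest_center []
sill [([0.556, 0.0036, 0.0272], 0.88)]
lid_front_edge [([0.6045, -0.0396, 0.0813], 0.95), ([0.5896, -0.1023, 0.1027], 0.71)]
block_center [([0.5322, 0.0107, 0.0821], 0.93)]
spacer_block [([0.532, 0.0078, 0.0203], 0.71), ([0.6598, -0.1915, -0.0007], 0.41)]
jig [([0.6037, -0.0311, -0.0001], 0.88)]
tape [([0.4519, -0.0757, 0.0023], 0.84)]
white_carton [([0.6621, -0.1931, 0.0014], 0.98)]
jar [([0.7188, -0.1064, -0.0037], 0.38)]
```

View pics/w1.png

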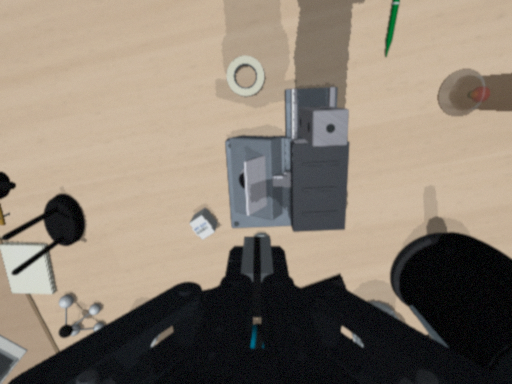

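The wrist picture shows the jig: hood at about (256,185), button peeping out at (243,181), lid (320,185), block top (330,127). Next I refine yaw and position from depth.

Run:
```python
from h import *
import cv2
z=np.load("w1.npz");d=z["d"];vf,cx,cy=z["k"];f=192/np.tan(np.radians(vf/2))
v,u=np.mgrid[:384,:512];pc=np.stack([(u-cx)/f*d,(v-cy)/f*d,d],-1)
pt=pc@z["T"][:3,:3].T+z["T"][:3,3]; pw=pt@R.from_euler("xyz",z["r"]).as_matrix().T+z["p"]
ok=(d>0)&(v<240)
def rect(lo,hi,x0,x1,y0,y1):
    m=ok&(pw[...,2]>lo)&(pw[...,2]<hi)&(pw[...,0]>x0)&(pw[...,0]<x1)&(pw[...,1]>y0)&(pw[...,1]<y1)
    p=pw[m]; r=cv2.minAreaRect((p[:,:2]*1000).astype(np.float32)); print(len(p),p[:,2].mean().round(4),r)
rect(.134,.15,.49,.58,-.05,.06)
rect(.078,.092,.54,.70,-.06,.06)
rect(.098,.106,.5,.7,-.14,-.06)
m=ok&(pw[...,2]>.05)&(pw[...,2]<.07)&(pw[...,1]<-.085)&(pw[...,1]>-.14)&(abs(pw[...,0]-.59)<.05)&(z["c"].sum(2)<120)
print(m.sum(),pw[m].mean(0),pw[m].min(0),pw[m].max(0))
print("bench",np.median(pw[ok&(abs(pw[...,2])<.01)][:,2]))
```

```text
1332 0.1416 ((531.21484375, 9.836990356445312), (40.26127243041992, 40.18588638305664), 81.07770538330078)
4692 0.0844 ((613.3173828125, -1.5819358825683594), (76.33840942382812, 139.46127319335938), 80.79256439208984)
258 0.101 ((594.0183715820312, -99.16886138916016), (7.057516098022461, 74.61561584472656), 80.77779388427734)
30 [ 0.59312062 -0.1086137   0.0561596 ] [ 0.58532729 -0.11130072  0.05421838] [ 0.602178   -0.10613756  0.05839201]
bench -0.00022839002086511018
```

```bash
sed -i 's/^Rj=/yaw=np.radians(80.9)\nRj=/; s/^o=.*/o=np.array([.603,-.034,0])/' h.py
python3 - <<'E'
from h import *
from plant import robot, grab_frame, finder
import cv2
bt=np.array([.5935,-.102,.061]); ori=rpy(-n,-Rj[:,1])
robot.reach(bt+n*.15,ori)
robot.move_linear(bt+n*.027,feed=.1)
F=lambda: float(robot.observe()["ft_force"]@n)
f0=F(); print("f0",f0)
for dep in (.002,.004,.0055,.007,.008,.009,.010):
    robot.move_linear(bt+n*(.022-dep),feed=.03); f=F()-f0; print(dep,round(f,2))
    if f>4.8 : break
robot.hold(.3)
f=grab_frame("scene"); cv2.imwrite("pics/s2.png",cv2.resize(f["color"][200:300,210:360,::-1],None,fx=4,fy=4))
print(robot.observe()["time_s"],robot.observe()["ee_pos"], [(x["centre"],x["score"]) for x in finder.tip_of("lid_front_edge",f)])
E
```

```text
f0 0.3711881590173235
0.002 1.57
0.004 2.77
0.0055 3.49
0.007 3.52
0.008 4.74
0.009 8.46
10.4333 [ 0.59267031 -0.11049285  0.07246894] [([0.6242, 0.0737, 0.1175], 0.76)]
```

View pics/s2.png

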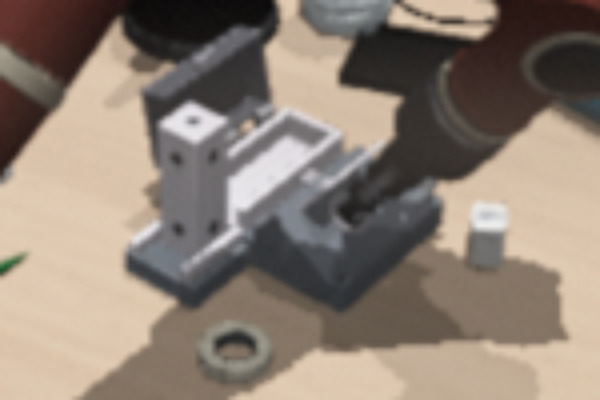

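The lid stands fully open and the block is untouched at (190,180) in the crop. Next I retreat and push the block.

Run:
```python
from h import *
from plant import robot, grab_frame, finder
import cv2
bt=np.array([.5935,-.102,.061])
robot.move_linear(bt+n*.15,feed=.15)
p=robot.observe()["ee_pos"]; robot.move_linear([p[0]-.03,p[1],.30],feed=.2)
ori=rpy([0,0,-1],Rj[:,0])
robot.reach(w(32,135,260),ori)
robot.move_linear(w(32,135,144),feed=.15)
yj=Rj[:,1]; f0=robot.observe()["ft_force"]@yj
for y in (112,105,95,85,75,68,61,54,47):
    robot.move_linear(w(32,y,144),feed=.06); print(y,round(float(robot.observe()["ft_force"]@yj-f0),2))
robot.hold(.3)
robot.move_linear(w(32,60,260),feed=.2)
s_=robot.observe();print(s_["time_s"])
f=grab_frame("scene"); cv2.imwrite("pics/s3.png",cv2.resize(f["color"][200:300,210:360,::-1],None,fx=4,fy=4))
for t in ("spacer_block","block_center","lid_front_edge","tape","jar","white_carton"): print(t,[(j(x["centre"]).round(1),x["score"]) for x in finder.tip_of(t,f)])
```

```text
112 -0.57
105 0.68
95 -0.23
85 0.53
75 -0.07
68 -0.63
61 0.1
54 -0.93
47 0.21
17.9583
spacer_block [(array([26.5, 75.9, 50.3]), 0.93), (array([-0.4,  1.7, -1.2]), 0.65), (array([-71.3,  -2.6,  60.6]), 0.27)]
block_center [(array([31.6, 13.4, 45.9]), 0.65)]
lid_front_edge [(array([110.7,   1. , 121.2]), 0.73), (array([-63.1, 148.2,   1.4]), 0.56)]
tape [(array([-62.1, 146.5,  -0.3]), 0.56)]
jar [(array([262. , 102.9, 318.7]), 0.73), (array([ -54.3, -123.7,   -1.9]), 0.46)]
white_carton [(array([-149.6,  -80.3,    1.4]), 0.49), (array([-0.1,  1.9, -1.4]), 0.35)]
```

View pics/s3.png

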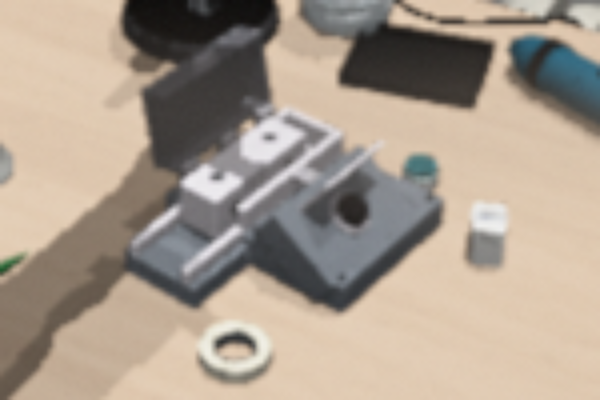

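The block has fallen and lies in the nest, its foot still overhanging the ledge at (205,195). I'll check flatness and position from the wrist depth.

```bash
cat > meas.py <<'E'
from h import *
from plant import robot, grab_frame, finder
import cv2
def meas(name):
    s_=robot.observe(); f=grab_frame("wrist"); d=f["range_z"];T=f["tool_from_camera"]
    cv2.imwrite(f"pics/{name}.png",f["color"][:,:,::-1])
    fl=192/np.tan(np.radians(f["vfov"]/2));v,u=np.mgrid[:384,:512]
    pt=np.stack([(u-f["cx"])/fl*d,(v-f["cy"])/fl*d,d],-1)@T[:3,:3].T+T[:3,3]
    pw=pt@R.from_euler("xyz",s_["ee_rot"]).as_matrix().T+s_["ee_pos"]
    pj=(pw-o)@Rj*1000
    m=(d>0)&(abs(pj[...,0]-31)<18)&(pj[...,2]>58)&(pj[...,2]<90)&(abs(pj[...,1])<110)
    p=pj[m]; A=np.c_[p[:,:2],np.ones(len(p))]; c=np.linalg.lstsq(A,p[:,2],rcond=None)[0]
    print(s_["time_s"],"n",len(p),"y",np.percentile(p[:,1],[.5,99.5]).round(1),"z",p[:,2].mean().round(1),"slopes deg",np.degrees(c[:2]).round(2),"x",np.percentile(p[:,0],[1,99]).round(1))
E
python3 - <<'E'
from meas import *
robot.reach([.56,-.08,.36],rpy([0,0,-1],Rj[:,0])); meas("w4")
E
```

```text
18.9 n 2142 y [-44.9  74.1] z 69.8 slopes deg [ 0.06 -0.37] x [13.3 48.6]
```

View pics/w4.png

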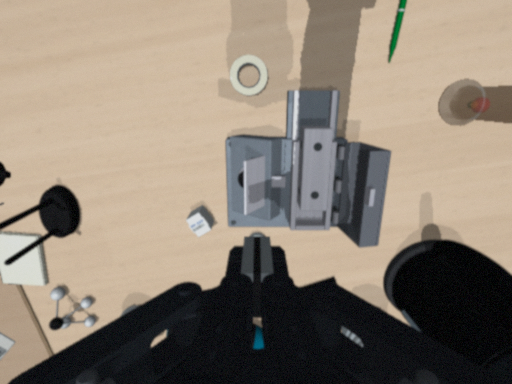

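Run:
```python
from meas import *
t=np.radians(30); zt=Rj@np.array([0,-np.sin(t),-np.cos(t)]); ori=rpy(zt,Rj[:,0]); 
def tip(y,z): return w(27,y,z)-zt*.022
robot.reach(tip(115,180),ori)
robot.move_linear(tip(115,51),feed=.15)
yj=Rj[:,1]; f0=robot.observe()["ft_force"]@yj
for y in (95,85,78,72,68,65,62,60):
    robot.move_linear(tip(y,51),feed=.05); f=float(robot.observe()["ft_force"]@yj-f0); print(y,round(f,2))
    if abs(f)>10: break
robot.move_linear(tip(95,51),feed=.1)
robot.move_linear(tip(115,200),feed=.2)
robot.reach([.56,-.08,.36],rpy([0,0,-1],Rj[:,0])); meas("w5")
f=grab_frame("scene"); cv2.imwrite("pics/s5.png",cv2.resize(f["color"][200:300,210:360,::-1],None,fx=4,fy=4))
```

```text
Traceback (most recent call last):
plant.Unreachable: the arm cannot follow that straight line within its joint ranges
```

```bash
cat > nudge.py <<'E'
from meas import *
for deg in (18,12,6,0):
    t=np.radians(deg); zt=Rj@np.array([0,-np.sin(t),-np.cos(t)]); ori=rpy(zt,Rj[:,0])
    tip=lambda y,z: w(26,y,z)-zt*.022
    try:
        robot.reach(tip(108,180),ori); robot.move_linear(tip(108,51),feed=.15); break
    except robot.Unreachable: print("no",deg)
else: raise SystemExit
print("tilt",deg)
yj=Rj[:,1]; f0=robot.observe()["ft_force"]@yj
for y in (92,85,78,72,68,65,62,60):
    robot.move_linear(tip(y,51),feed=.05); f=float(robot.observe()["ft_force"]@yj-f0); print(y,round(f,2))
    if abs(f)>10: break
robot.move_linear(tip(95,51),feed=.1)
robot.move_linear(tip(108,180),feed=.2)
robot.reach([.56,-.08,.36],rpy([0,0,-1],Rj[:,0])); meas("w5")
f=grab_frame("scene"); cv2.imwrite("pics/s5.png",cv2.resize(f["color"][200:300,210:360,::-1],None,fx=4,fy=4))
E
python3 nudge.py
```

```text
tilt 18
92 -0.08
85 -1.34
78 -1.45
72 -0.38
68 0.05
65 0.65
62 0.7
60 0.91
26.55 n 2084 y [-67.8  51.1] z 69.7 slopes deg [ 1.52 -0.23] x [13.3 48.6]
```

View pics/s5.png

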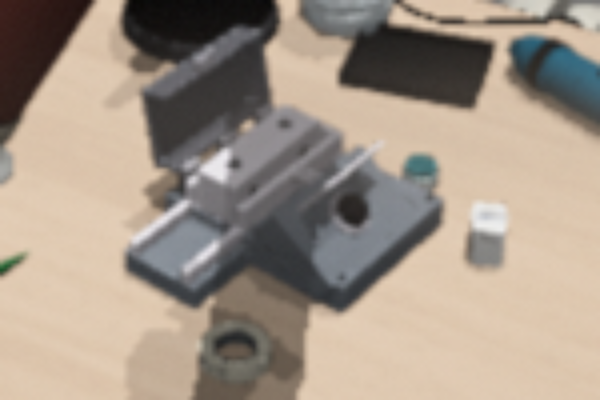

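The block now lies flat wholly inside the nest (51 to -68 mm along jig y), the lid stands open, and the tape, carton and jar are where they were. I'm handing in.

```bash
python3 -c "
from plant import hand_in
print(hand_in())"
```

```text
the job is handed in; nothing more can be done
None
```

The job is handed in: the button was pressed and the lid is fully open, the spacer block lies flat in the nest between its walls after an extra nudge of about 23 mm to bring its foot off the ledge, and the tape, carton and jar look unmoved in the last picture (the black stand was not re-checked), at about 27 s of the 43 s allowed.

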